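Turn a valve body over the bench fence and put it in the tray

TASK

Stand the aluminium valve body at the low steel fence with its tube stub facing away from the fence, and push it so that it tips over against the fence and comes to lie on the rubber pad with the stub pointing straight up; let go of it there. Then take it again and set it down flat inside the shallow steel tray, stub still up, lowering it in by hand rather than dropping it. Leave the other things on the bench where they are.

Things in the scene. Friction and masses are not known exactly. Their poses are not given: they have to be found in the camera images.
- valve_body: Loose aluminium block, 0.44 to 0.69 kg, 64 x 56 x 88 mm along its x, y, z. A round steel tube stub, 28 mm diameter, 34 mm long, sticks out of its +x face, its axis 32 mm above the underside, midway in y. Origin: centre of the 64 x 56 underside, on which it starts upright on the bench, left or right of the fixture, stub roughly towards the robot. Tipped, it lies 64 mm high, stub up to 98 mm.
- valve_centre (a point): Centre of the 64 x 56 x 88 block of the valve body (stub not counted), axes as the valve body's.
- stub_end (a point): Centre of the free end of the tube stub, axes as the valve body's.
- heel (a point): Middle of the lower edge of the valve body farthest from the stub (underside meets -x face): the edge that goes to the foot of the fence.
- fixture: Fixed turning place: the steel fence and, behind it and flush with it, a black rubber pad; together 160 mm along y, 130 mm along x, 12 mm high. Origin: on the bench at the foot of the fence's free face, midway along it. x points level from the fence across the pad (roughly away from the robot), y along the fence, z up. Open bench lies in front of the fence, at negative x.
- fence: The steel fence of the fixture, a square-edged bar 15 mm along x, 160 mm along y, 12 mm high. Same origin and axes as the fixture: its free face is the plane x = 0.
- tray: Fixed shallow square steel tray, 150 x 150 mm outside, walls 4 mm thick, 20 mm high, floor 4 mm thick. Origin: centre of its underside, on the bench. It stands on the side of the fixture where the valve body is not.
- spanner: Bystander: loose steel spanner lying on the bench beyond the fixture, 170 mm long.
- jar: Bystander: loose lidded clear jar, 60 mm diameter, 100 mm high, origin under its centre.
- bin: Bystander: loose blue open parts bin, 100 x 140 mm, 60 mm high, origin under its centre.
- flange: Bystander: loose steel ring flange, 70 mm diameter, 12 mm thick, origin under its centre.
There are look-alikes about, which are no part of the job. Leave any purple or white look-alike of the fixture alone.

How it is judged:
By the outcome, as a careful person would: the job done as asked, in the order asked, and still so for the second after the job is handed in, with the robot touching nothing.
It also fails if it takes over 66 s, if anything falls off the work surface, if the arm or the gripper's body presses on something with over 40 N, if the wrist force passes 120 N, or if a joint passes its speed limit or range.

ROBOT

A 7-joint arm with a two-finger parallel gripper is mounted at the origin on the work surface. World frame = base frame: x ahead of the robot, y to its left, z up, the work surface at z = 0. Lengths are in m, angles in rad, forces in N, time in s.
With the tool pointing down it reaches from about 0.425 to 0.825 m from the base axis. Payload 3.6 kg.
Tool frame: the origin (TCP) lies midway between the tips of the shut fingers; the grasp point (between the pads) lies 19 mm behind it (tcp_to_grasp is the distance from the TCP to the grasp point, in m); z points along the fingers, x is the direction in which the jaws open and shut, and the axes are right-handed (so a half turn about z gives the same grasp; the last joint's range is limited). The gripper opens to 85 mm and grips with 20 to 120 N. Pads are 22 mm wide; open, the fingers measure 114 mm over their backs; the gripper's body (76 mm by 85 mm) begins 54 mm behind the grasp point. The pads swing forward as they close: fully open they stand 13 mm farther back than shut.
Start: joints at [-0.026, 0.615, -0.013, 1.423, 0.008, 1.103, -0.04], TCP at [0.65, 0, 0.231] pointing down, gripper open.
Joint ranges: [-3.12, 3.12], [-0.3, 2.06], [-1.34, 1.32], [0.26, 2.42], [-1.36, 4.5], [0.01, 1.98], [-2.84, 2.84]. Speed limits (rad/s): [2.79, 2.79, 3.14, 3.14, 3.14, 3.14, 3.14].

INTERFACE

Orientations are given as a rotation vector (axis times angle).
In Python, from workcell import * gives the robot as it stands.
- The arm moves only by the shell command python3 -m inch 'ROWS' [FORCE]. ROWS is JSON, a list of rows, each an object with "xyz": the shift along the tool's x, y, z in cm, a list of three; "turn": the turn, a rotation vector about the tool's x, y, z in degrees, a list of three; "jaw": the gripper's target within -1 to 1 (fully open at 1, half-way at 0, shut at -1). A call has 1 to 12 rows; each row is the pose to reach, as a shift and turn from the pose commanded when the call began, along the tool's axes at that moment; what a row does not reach only later rows make up. A row lasts 1/10 s, in which the tool goes at most 50 mm and 8.59 degrees, less where a joint would pass 70% of its speed; a pose out of reach is approached as far as the arm can. A call with a gripper value outside its range is refused whole. The fingers move at their own pace and stop on an object; FORCE is the grip in N (left out, the last holds). Time passes only in rows, so rows that repeat a pose let the fingers close. It gives the time, the measured TCP pose, the force and the opening at its end, in the units of the state.
- get_obs(): the state, without advancing time (a new reading comes with each control period).
- grab_frame(name): name is "scene" or "side" or "wrist"; returns the picture (384x512x3 uint8, red, green, blue); there is no depth.
- camera_info(name): a dict with "fx", "fy", "cx", "cy" (pixels), "cam_to_world" (4x4, takes a point from camera to world coordinates). Camera axes: x right, y down, z forward; pixel columns grow to the right and rows downward; lengths in m; the calibration is good to about 2 mm. A picture is of the moment at which its call begins: read the wrist's pose just before it. camera_info takes no time and is no camera call; for the wrist camera it gives the pose at the moment of the call.
- job_done(): hands the job in, once; it reports no verdict.
The state is a dict: "time": time; "qpos": joint angles; "qd": joint speeds; "joint_efforts": joint torques, N m; "tool_pos": TCP position; "orientation": TCP orientation; "wrist_force": force on the tool from outside, world axes, zero at the start; "wrist_torque": the same for the moment, N m; "width": finger opening in m.
Only numpy, scipy, OpenCV 4.12 (cv2) and the standard library are available. Lean on these libraries where they do the work, as an engineer would, in place of code of your own. Each camera call takes 0.05 s, during which the arm holds its last target.

## Working session

There is one attempt and no reset: what is moved stays moved. The work goes in short steps, Python scripts to look and compute and a shell command to move; the robot and the scene stay as the last step left them, time stands still between calls to the robot, and variables do not carry over. Pictures are saved under pics/ and viewed, and the job is handed in when it is done.

```bash
ls; mkdir -p pics; python3 - <<'E'
from workcell import *
import cv2
print(get_obs())
for n in ["scene","side","wrist"]:
    im=grab_frame(n); cv2.imwrite(f"pics/{n}0.png",im[:,:,::-1])
    c=camera_info(n); print(n,c)
E
```

```text
pics
{'time': 0.0, 'qpos': array([-0.02648524,  0.61593558, -0.01262574,  1.42495386,  0.00808087,
        1.10338147, -0.0403968 ]), 'qd': array([ 5.45432652e-04,  2.09377375e-04, -2.32347391e-03, -1.39623313e-04,
       -2.99563862e-04,  6.22397003e-05, -1.75415235e-03]), 'joint_efforts': array([ 1.38264377e-04, -4.69217670e+01,  2.59523503e-01, -1.71036780e+01,
        1.00907375e-02,  9.80606623e-03,  4.10031795e-07]), 'tool_pos': array([6.49214490e-01, 9.33486452e-06, 2.30109286e-01]), 'orientation': array([ 3.14157327e+00,  8.54081376e-05, -4.12901566e-03]), 'wrist_force': array([-0.67367068,  0.68339785, -0.08863116]), 'wrist_torque': array([0.02559235, 0.02850696, 0.00331518]), 'width': 0.0856344112589101}
scene {'fx': 431.56630774514497, 'fy': 431.56630774514497, 'cx': 253.5030303072444, 'cy': 184.35539165423447, 'cam_to_world': array([[-0.77724915,  0.48282938, -0.40343468,  1.02965576],
       [ 0.62918694,  0.59923909, -0.49501142,  0.59333471],
       [ 0.00274777, -0.63858304, -0.76954802,  1.10872732],
       [ 0.        ,  0.        ,  0.        ,  1.        ]])}
side {'fx': 414.6718179238648, 'fy': 414.6718179238648, 'cx': 252.49446063878062, 'cy': 195.0377825316087, 'cam_to_world': array([[ 0.70522547, -0.47658345,  0.52490499, -0.10760922],
       [-0.70876493, -0.4922773 ,  0.50528737, -0.67929066],
       [ 0.01758721, -0.72837577, -0.68495213,  0.85400974],
       [ 0.        ,  0.        ,  0.        ,  1.        ]])}
wrist {'fx': 307.4721851610621, 'fy': 307.4721851610621, 'cx': 250.41977017376303, 'cy': 192.45957490389654, 'cam_to_world': array([[ 9.99998659e-01,  5.61457027e-04, -1.53871354e-03,
         6.48323809e-01],
       [ 1.36719666e-04, -9.64749040e-01, -2.63171562e-01,
         6.74662707e-02],
       [-1.63223193e-03,  2.63170998e-01, -9.64747823e-01,
         3.72246846e-01],
       [ 0.00000000e+00,  0.00000000e+00,  0.00000000e+00,
         1.00000000e+00]])}
```

View pics/scene0.png

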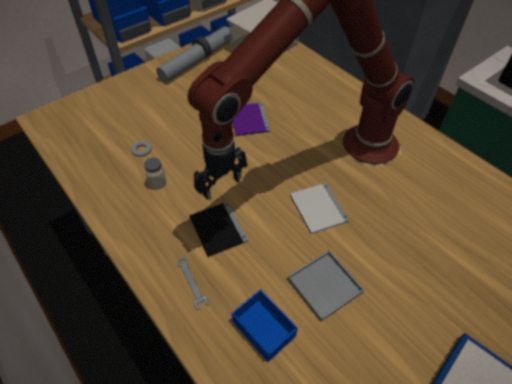

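View pics/side0.png

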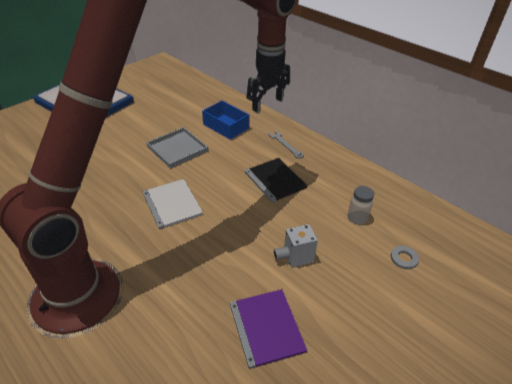

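View pics/wrist0.png

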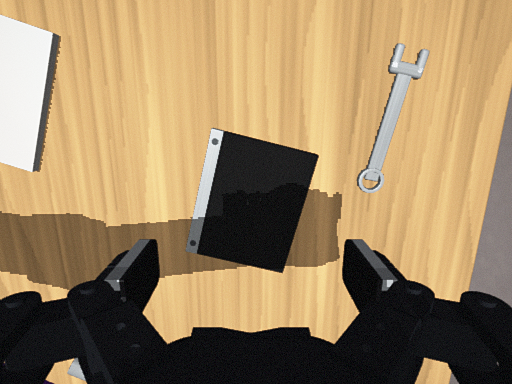

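The scene camera shows the black fixture at (218,229), white look-alike at (319,208), purple at (250,119) and tray at (325,285). In the side view the valve body is at (297,247), stub towards the robot at (281,254). The black pad with a steel fence, at side (276,179) and wrist (253,200), fits the description; white and purple do not. Now enlarged crops to confirm.

```bash
cat > h.py <<'E'
import numpy as np, cv2
from workcell import *
def ray(c,u,v):
    d=c["cam_to_world"][:3,:3]@np.array([(u-c["cx"])/c["fx"],(v-c["cy"])/c["fy"],1.]); return c["cam_to_world"][:3,3],d
def onz(c,u,v,z):
    o,d=ray(c,u,v); return o+d*(z-o[2])/d[2]
def proj(c,p):
    T=np.linalg.inv(c["cam_to_world"]); q=T[:3,:3]@np.asarray(p)+T[:3,3]; return c["fx"]*q[0]/q[2]+c["cx"],c["fy"]*q[1]/q[2]+c["cy"]
def crop(im,x0,y0,x1,y1,s,fn):
    cv2.imwrite(fn,cv2.resize(im[y0:y1,x0:x1],None,fx=s,fy=s,interpolation=cv2.INTER_CUBIC))
E
python3 - <<'E'
from h import *
im=cv2.imread("pics/side0.png")
a=cv2.resize(im[215:275,260:330],None,fx=8,fy=8,interpolation=cv2.INTER_CUBIC)
cv2.imwrite("pics/c1.png",a)
crop(im,140,120,320,210,4,"pics/c2.png")
crop(cv2.imread("pics/wrist0.png"),170,110,340,285,3,"pics/c3.png")
E
```

```text
(no output)
```

View pics/c1.png

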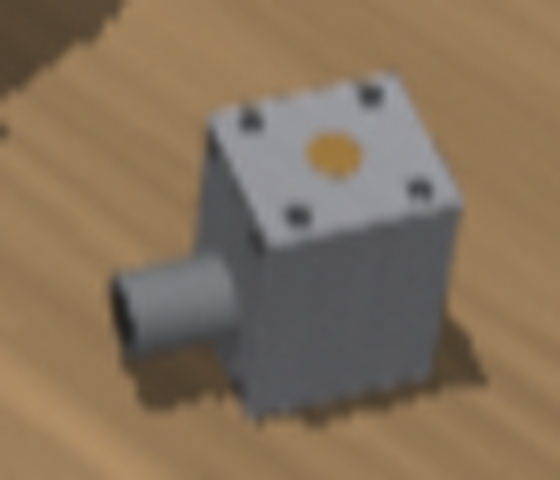

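View pics/c2.png

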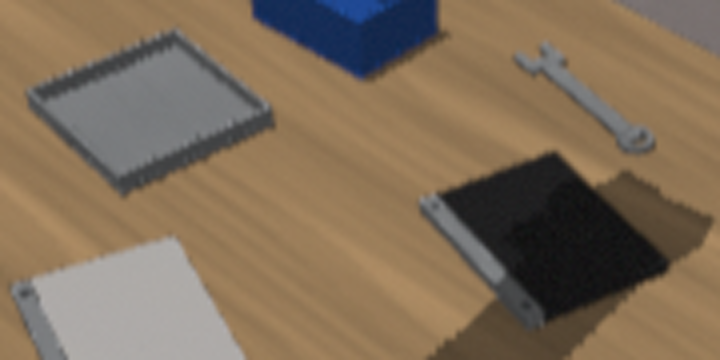

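View pics/c3.png

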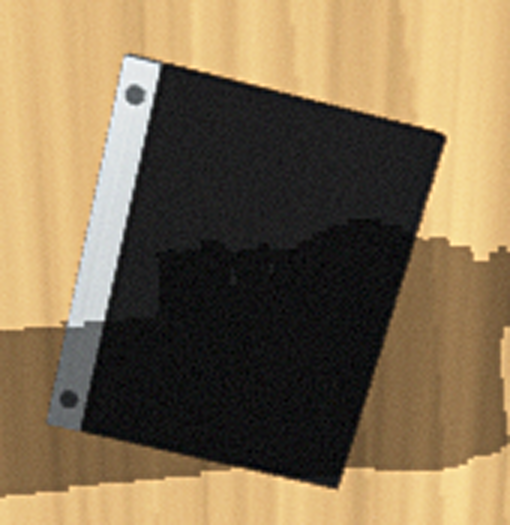

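```bash
python3 - <<'E'
from h import *
cw=camera_info("wrist"); cs=camera_info("side")
def up(p,s,o): return (p[0]+.5)/s-.5+o[0],(p[1]+.5)/s-.5+o[1]
F=np.array([onz(cw,*up(p,3,(170,110)),.012) for p in [(124,55),(48,423),(337,487),(445,134)]])
V=np.array([onz(cs,*up(p,8,(260,215)),.088) for p in [(212,115),(393,73),(460,207),(268,245)]])
T=np.array([onz(cs,*up(p,4,(140,120)),.02) for p in [(28,97),(178,30),(273,110),(123,182)]])
for n,A in (("F",F),("V",V),("T",T)):
    print(n,A.round(4).tolist(),A.mean(0).round(4))
    for i in range(4):
        e=A[(i+1)%4]-A[i]; print(round(np.linalg.norm(e)*1000,1),round(np.degrees(np.arctan2(e[1],e[0])),1))
se=onz(cs,*up((122,312),8,(260,215)),.032);print("stub end",se)
E
```

```text
F [[0.6024, 0.0459, 0.012], [0.5648, -0.1081, 0.012], [0.689, -0.1385, 0.012], [0.7271, 0.0156, 0.012]] [ 0.6458 -0.0463  0.012 ]
158.6 -103.7
127.9 -13.7
158.8 76.1
128.3 166.3
V [[0.4522, -0.259, 0.088], [0.5065, -0.2871, 0.088], [0.478, -0.3364, 0.088], [0.425, -0.3055, 0.088]] [ 0.4654 -0.297   0.088 ]
61.1 -27.3
57.0 -120.0
61.4 149.7
53.8 59.6
T [[0.4539, 0.3598, 0.02], [0.6063, 0.3516, 0.02], [0.59, 0.2042, 0.02], [0.4428, 0.2141, 0.02]] [0.5232 0.2824 0.02  ]
152.6 -3.1
148.3 -96.3
147.5 176.2
146.1 85.6
stub end [ 0.41016415 -0.2638342   0.032     ]
```

Valve: edges 61 and 55 mm (64 and 56 expected), centre (0.465,-0.297), stub yaw about 150°. Fixture: 159 by 128 mm, foot midpoint about (0.584,-0.031), yaw -13.8°. Tray: centre (0.523,0.282). These agree with the given sizes. Next I go above the valve.

```bash
python3 -m inch '[{"xyz":[-18.4,29.7,0],"turn":[0,0,-60],"jaw":1},{"xyz":[-18.4,29.7,0],"turn":[0,0,-60],"jaw":1},{"xyz":[-18.4,29.7,0],"turn":[0,0,-60],"jaw":1},{"xyz":[-18.4,29.7,0],"turn":[0,0,-60],"jaw":1},{"xyz":[-18.4,29.7,0],"turn":[0,0,-60],"jaw":1},{"xyz":[-18.4,29.7,0],"turn":[0,0,-60],"jaw":1},{"xyz":[-18.4,29.7,0],"turn":[0,0,-60],"jaw":1},{"xyz":[-18.4,29.7,0],"turn":[0,0,-60],"jaw":1},{"xyz":[-18.4,29.7,0],"turn":[0,0,-60],"jaw":1},{"xyz":[-18.4,29.7,0],"turn":[0,0,-60],"jaw":1},{"xyz":[-18.4,29.7,0],"turn":[0,0,-60],"jaw":1}]' 60; python3 - <<'E'
from h import *
import pickle
o=get_obs(); c=camera_info("wrist"); im=grab_frame("wrist")[:,:,::-1]
pickle.dump(c,open("cw1.pkl","wb")); cv2.imwrite("pics/wrist1.png",im); s=grab_frame("scene")[:,:,::-1]; cv2.imwrite("pics/scene1.png",s)
print(o["tool_pos"],o["orientation"],o["qpos"],o["wrist_force"])
E
```

```text
time: 1.25
tool_pos: [0.4673, -0.2948, 0.2313]
orientation: [-2.717, -1.576, -0.001]
wrist_force: [0.1, 0.8, 0.2]
width: 0.0855
[ 0.46725097 -0.29483825  0.23130587] [-2.71729176e+00 -1.57552521e+00 -1.36325100e-03] [ 0.70781142  0.47498369 -0.27716899  1.70481532  0.14972658  0.98264845
  1.42739882] [0.07218941 0.7504019  0.20886301]
```

View pics/wrist1.png

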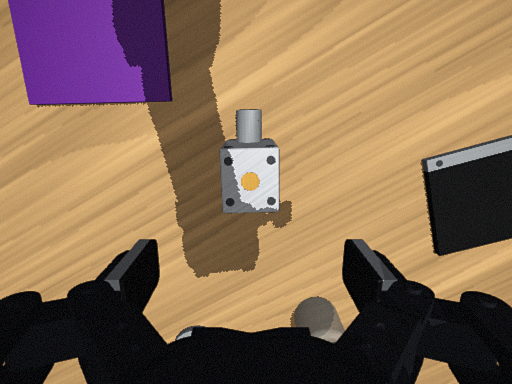

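View pics/scene1.png

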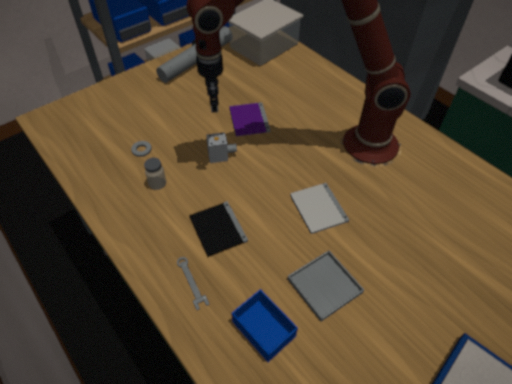

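The wrist view shows the valve top at columns 221–279, rows 147–213, stub up at (249,125), jar at (315,315). The jaws lie left and right of it. The scene view shows the whole bench again.

```bash
python3 - <<'E'
from h import *
import pickle
c=pickle.load(open("cw1.pkl","rb")); im=cv2.imread("pics/wrist1.png")
crop(im,205,95,300,225,5,"pics/c4.png")
o=get_obs(); print(proj(c,o["tool_pos"]))
s=cv2.imread("pics/scene1.png"); crop(s,200,125,245,170,12,"pics/c5.png"); crop(s,185,195,250,260,9,"pics/c6.png")
E
```

```text
(np.float64(249.06655674077592), np.float64(248.83395577411375))
```

View pics/c4.png

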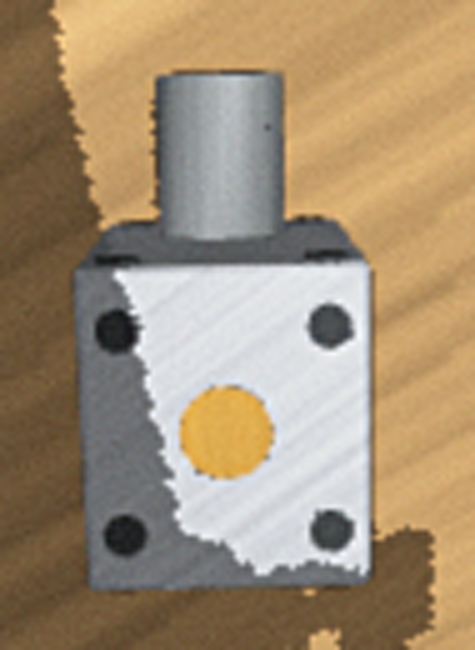

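View pics/c5.png

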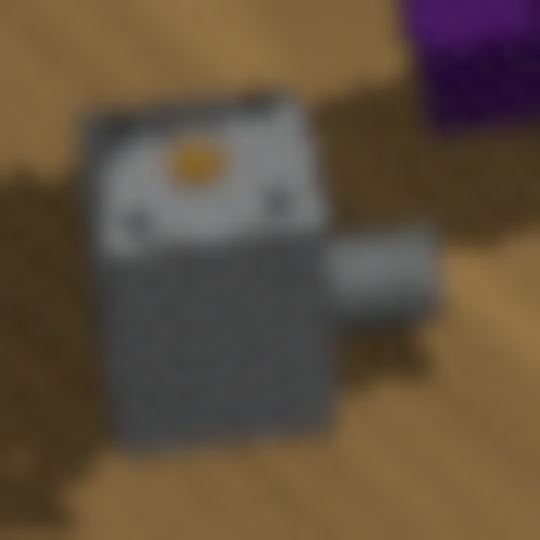

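View pics/c6.png

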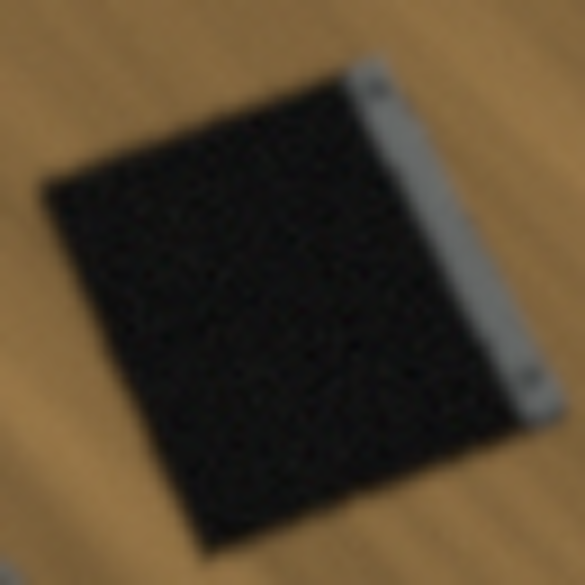

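```bash
python3 - <<'E'
from h import *
import pickle
c=pickle.load(open("cw1.pkl","rb")); cs=camera_info("scene")
def up(p,s,o): return (p[0]+.5)/s-.5+o[0],(p[1]+.5)/s-.5+o[1]
def rep(n,A):
    A=np.array(A); print(n,A.round(4).tolist(),A.mean(0).round(4))
    for i in range(4):
        e=A[(i+1)%4]-A[i]; print(round(np.linalg.norm(e)*1000,1),round(np.degrees(np.arctan2(e[1],e[0])),1))
rep("V",[onz(c,*up(p,5,(205,95)),.088) for p in [(78,265),(371,263),(370,580),(90,586)]])
rep("holes",[onz(c,*up(p,5,(205,95)),.088) for p in [(116,330),(330,326),(330,530),(125,536)]])
print("dot",onz(c,*up((226,432),5,(205,95)),.088))
print("stub end", onz(c,*up((219,75),5,(205,95)),.044))
rep("F",[onz(cs,*up(p,9,(185,195)),.012) for p in [(565,410),(380,58),(42,187),(208,555)]])
E
```

```text
V [[0.4246, -0.3023, 0.088], [0.4512, -0.2551, 0.088], [0.5054, -0.2846, 0.088], [0.4793, -0.3327, 0.088]] [ 0.4651 -0.2937  0.088 ]
54.2 60.6
61.7 -28.6
54.8 -118.5
62.6 150.9
holes [[0.4385, -0.3024, 0.088], [0.4577, -0.2673, 0.088], [0.4926, -0.2865, 0.088], [0.4739, -0.3215, 0.088]] [ 0.4657 -0.2944  0.088 ]
40.0 61.3
39.8 -28.8
39.7 -118.0
40.3 151.6
dot [ 0.46568776 -0.29427219  0.088     ]
stub end [ 0.40812361 -0.26302803  0.044     ]
F [[0.605, 0.0443, 0.012], [0.5648, -0.112, 0.012], [0.6895, -0.1403, 0.012], [0.7286, 0.015, 0.012]] [ 0.647  -0.0483  0.012 ]
161.3 -104.4
127.9 -12.8
160.1 75.9
127.1 166.7
```

```bash
python3 -m inch '[{"xyz":[0,-0.1,4],"turn":[0,0,-1],"jaw":1},{"xyz":[0,-0.1,8],"turn":[0,0,-1],"jaw":1},{"xyz":[0,-0.1,11],"turn":[0,0,-1],"jaw":1},{"xyz":[0,-0.1,14],"turn":[0,0,-1],"jaw":1},{"xyz":[0,-0.1,17],"turn":[0,0,-1],"jaw":1},{"xyz":[0,-0.1,18.3],"turn":[0,0,-1],"jaw":1},{"xyz":[0,-0.1,18.3],"turn":[0,0,-1],"jaw":1},{"xyz":[0,-0.1,18.3],"turn":[0,0,-1],"jaw":1}]' 60; python3 - <<'E'
from h import *
im=grab_frame("wrist")[:,:,::-1]; cv2.imwrite("pics/wrist2.png",im);o=get_obs();print(o["tool_pos"],o["orientation"],o["wrist_force"])
E
```

```text
time: 2.15
tool_pos: [0.4662, -0.2964, 0.0491]
orientation: [2.705, 1.595, 0.001]
wrist_force: [-0.2, 0.4, 0.4]
width: 0.0852
[ 0.46640645 -0.29673273  0.04967296] [2.70435236e+00 1.59405090e+00 2.30675428e-03] [ 0.39507162 -1.09152798  0.58338115]
```

View pics/wrist2.png

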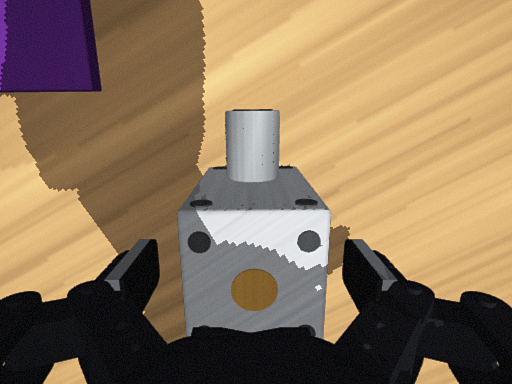

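The valve stands between the jaws (block at columns 180–330, jaws at 157 and 343). I close on it.

```bash
python3 -m inch '[{"xyz":[0,0,0],"turn":[0,0,0],"jaw":-1},{"xyz":[0,0,0],"turn":[0,0,0],"jaw":-1},{"xyz":[0,0,0],"turn":[0,0,0],"jaw":-1},{"xyz":[0,0,0],"turn":[0,0,0],"jaw":-1},{"xyz":[0,0,0],"turn":[0,0,0],"jaw":-1},{"xyz":[0,0,0],"turn":[0,0,0],"jaw":-1},{"xyz":[0,0,0],"turn":[0,0,0],"jaw":-1},{"xyz":[0,0,0],"turn":[0,0,0],"jaw":-1}]' 60; python3 -m inch '[{"xyz":[0,0,-2],"turn":[0,0,0],"jaw":-1},{"xyz":[0,0,-5],"turn":[0,0,0],"jaw":-1},{"xyz":[0,0,-5],"turn":[0,0,0],"jaw":-1},{"xyz":[0,0,-5],"turn":[0,0,0],"jaw":-1}]'; python3 - <<'E'
from h import *
import pickle
c=camera_info("wrist"); pickle.dump(c,open("cw3.pkl","wb"))
im=grab_frame("wrist")[:,:,::-1]; cv2.imwrite("pics/wrist3.png",im);o=get_obs();print(o["tool_pos"],o["orientation"],o["wrist_force"],o["width"])
im=grab_frame("side")[:,:,::-1]; cv2.imwrite("pics/side3.png",im)
E
```

```text
time: 3.0
tool_pos: [0.4663, -0.2963, 0.0498]
orientation: [2.705, 1.594, 0.003]
wrist_force: [-0.1, 1.7, 5.8]
width: 0.0556
time: 3.4
tool_pos: [0.4643, -0.2964, 0.0976]
orientation: [-2.707, -1.594, 0.001]
wrist_force: [-0.7, 0.0, -7.0]
width: 0.0553
[ 0.4635582  -0.29601677  0.0967336 ] [-2.70454747 -1.59263382  0.00320198] [-0.75277939  0.8443217  -6.97068512] 0.05508918414061304
```

View pics/wrist3.png

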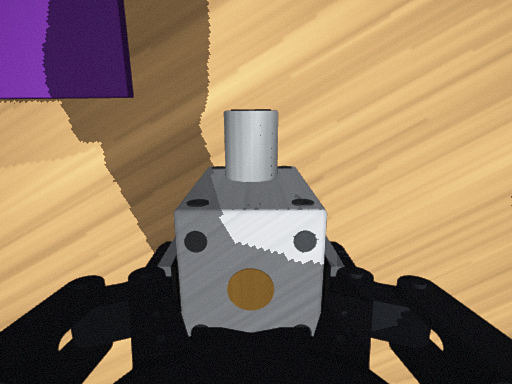

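View pics/side3.png

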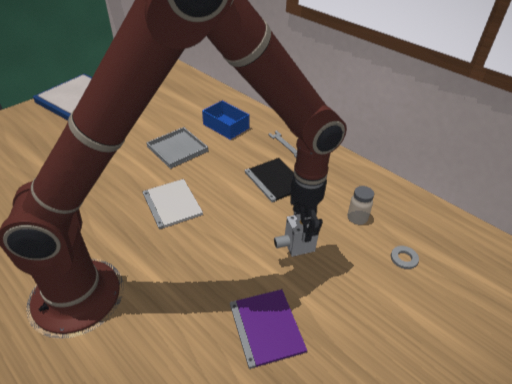

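Held at width 55 mm and lifted, about 0.7 kg by the wrist. I carry it in front of the fence, turning it 15°.

```bash
python3 -m inch '[{"xyz":[4,-1.2,0],"turn":[0,0,-4],"jaw":-1},{"xyz":[8,-2.5,0],"turn":[0,0,-8],"jaw":-1},{"xyz":[12,-3.8,0],"turn":[0,0,-12],"jaw":-1},{"xyz":[16,-5,0],"turn":[0,0,-15],"jaw":-1},{"xyz":[20,-6.3,0],"turn":[0,0,-15],"jaw":-1},{"xyz":[24,-7.6,0],"turn":[0,0,-15],"jaw":-1},{"xyz":[27.2,-8.6,0],"turn":[0,0,-15],"jaw":-1},{"xyz":[27.2,-8.6,0],"turn":[0,0,-15],"jaw":-1},{"xyz":[27.2,-8.6,0],"turn":[0,0,-15],"jaw":-1},{"xyz":[27.2,-8.6,0],"turn":[0,0,-15],"jaw":-1}]'; python3 - <<'E'
from h import *
import pickle
o=get_obs();c=camera_info("wrist"); pickle.dump((c,o),open("cw4.pkl","wb"))
im=grab_frame("wrist")[:,:,::-1]; cv2.imwrite("pics/wrist4.png",im);print(o["tool_pos"],o["orientation"],o["wrist_force"],o["width"])
im=grab_frame("side")[:,:,::-1]; cv2.imwrite("pics/side4.png",im)
im=grab_frame("scene")[:,:,::-1]; cv2.imwrite("pics/scene4.png",im)
E
```

```text
time: 4.5
tool_pos: [0.5206, -0.0185, 0.0971]
orientation: [-2.476, -1.932, 0.005]
wrist_force: [0.3, -0.1, -6.2]
width: 0.0554
[ 0.52056932 -0.01848185  0.0970843 ] [-2.47640616 -1.9316842   0.00539115] [ 0.26937149 -0.14608975 -6.17054826] 0.05536106104630043
```

View pics/wrist4.png

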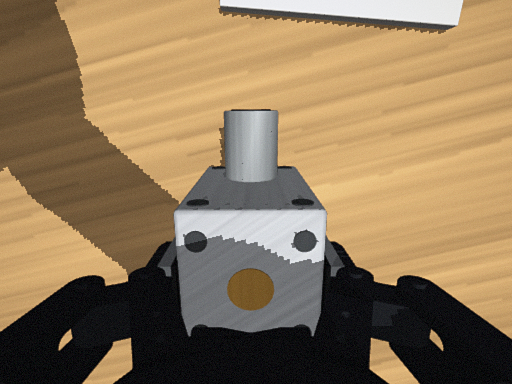

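View pics/side4.png

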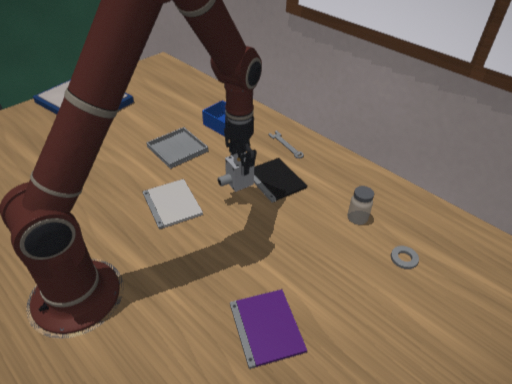

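View pics/scene4.png

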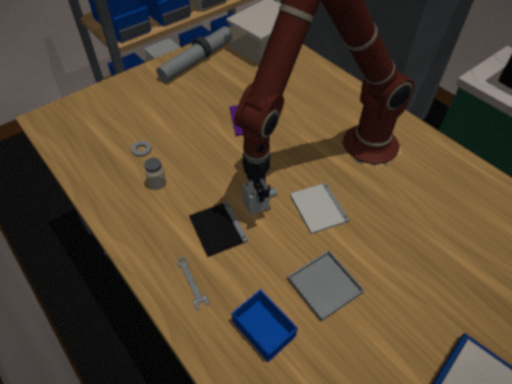

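```bash
python3 -m inch '[{"xyz":[0,1.5,0],"turn":[0,0,0],"jaw":-1},{"xyz":[0,3,1],"turn":[0,0,0],"jaw":-1},{"xyz":[0,3,3],"turn":[0,0,0],"jaw":-1},{"xyz":[0,3,4.2],"turn":[0,0,0],"jaw":-1},{"xyz":[0,3,4.8],"turn":[0,0,0],"jaw":-1},{"xyz":[0,3,4.8],"turn":[0,0,0],"jaw":-1},{"xyz":[0,3,4.8],"turn":[0,0,0],"jaw":-1},{"xyz":[0,3,4.8],"turn":[0,0,0],"jaw":-1}]'; python3 - <<'E'
from h import *
o=get_obs();print(o["tool_pos"],o["wrist_force"])
im=grab_frame("side")[:,:,::-1]; crop(im,200,120,320,210,6,"pics/side5.png")
E
```

```text
time: 5.45
tool_pos: [0.5509, -0.0241, 0.0505]
orientation: [2.476, 1.934, 0.001]
wrist_force: [-0.1, -0.0, -6.4]
width: 0.0552
[ 0.55087963 -0.02413685  0.05046761] [-0.14683456 -0.00652032 -6.40183566]
```

View pics/side5.png

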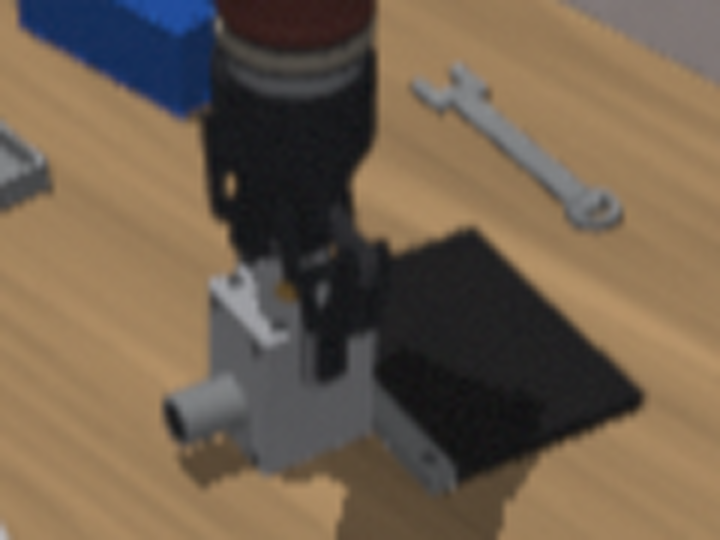

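The block hangs just short of the fence, its heel at about crop (375,435). I creep forward and watch for contact.

```bash
python3 -m inch '[{"xyz":[0,0.15,0],"turn":[0,0,0],"jaw":-1},{"xyz":[0,0.3,0],"turn":[0,0,0],"jaw":-1},{"xyz":[0,0.3,0],"turn":[0,0,0],"jaw":-1}]'; python3 -m inch '[{"xyz":[0,0.1,0],"turn":[0,0,0],"jaw":-1},{"xyz":[0,0.15,0],"turn":[0,0,0],"jaw":-1},{"xyz":[0,0.15,0],"turn":[0,0,0],"jaw":-1}]'
```

```text
time: 5.8
tool_pos: [0.5525, -0.0246, 0.05]
orientation: [-2.474, -1.933, 0.004]
wrist_force: [-2.6, 1.3, -4.0]
width: 0.0552
time: 6.1
tool_pos: [0.5528, -0.0246, 0.0501]
orientation: [-2.473, -1.932, 0.006]
wrist_force: [-5.1, 1.9, -1.3]
width: 0.0552
```

The fence contact shows (−x force rising to 5 N). I set it down, let go and rise.

```bash
python3 -m inch '[{"xyz":[0,0,0.1],"turn":[0,0,0],"jaw":-1},{"xyz":[0,0,0.15],"turn":[0,0,0],"jaw":-1},{"xyz":[0,0,0.15],"turn":[0,0,0],"jaw":-1}]'; python3 -m inch '[{"xyz":[0,-0.05,0],"turn":[0,0,0],"jaw":0.3},{"xyz":[0,-0.05,0],"turn":[0,0,0],"jaw":0.6},{"xyz":[0,-0.05,0],"turn":[0,0,0],"jaw":1},{"xyz":[0,-0.05,0],"turn":[0,0,0],"jaw":1},{"xyz":[0,-0.05,0],"turn":[0,0,0],"jaw":1},{"xyz":[0,-0.05,0],"turn":[0,0,0],"jaw":1},{"xyz":[0,-0.05,-3],"turn":[0,0,0],"jaw":1},{"xyz":[0,-0.05,-7],"turn":[0,0,0],"jaw":1},{"xyz":[0,-0.05,-11],"turn":[0,0,0],"jaw":1},{"xyz":[0,-0.05,-11],"turn":[0,0,0],"jaw":1},{"xyz":[0,-0.05,-11],"turn":[0,0,0],"jaw":1}]'; python3 - <<'E'
from h import *
import pickle
o=get_obs();c=camera_info("wrist"); pickle.dump((c,o),open("cw6.pkl","wb"))
im=grab_frame("wrist")[:,:,::-1]; cv2.imwrite("pics/wrist6.png",im);print(o["tool_pos"],o["orientation"],o["wrist_force"],o["width"])
im=grab_frame("side")[:,:,::-1]; crop(im,200,120,320,210,6,"pics/side6.png")
E
```

```text
time: 6.4
tool_pos: [0.5527, -0.0245, 0.0499]
orientation: [-2.473, -1.932, 0.006]
wrist_force: [-8.5, 2.5, 6.2]
width: 0.0552
time: 7.5
tool_pos: [0.5553, -0.0252, 0.1598]
orientation: [2.474, 1.933, 0.003]
wrist_force: [-0.3, 0.2, 0.1]
width: 0.0856
[ 0.55532503 -0.02521647  0.15975268] [2.47439835 1.93296125 0.00283168] [-0.33661704  0.19864714  0.09790448] 0.08555242276274122
```

View pics/wrist6.png

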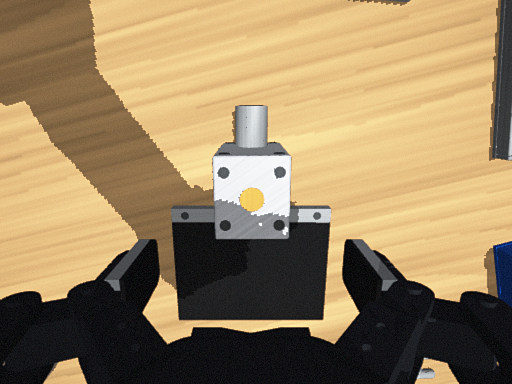

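View pics/side6.png

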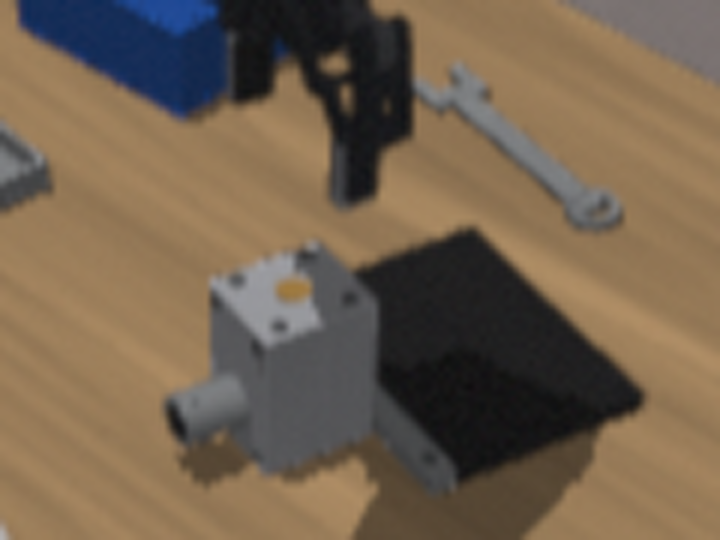

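The valve stands square against the fence: top at columns 214–291, fence edge at row 207, pad between columns 172 and 330. Measuring its place from this view.

```bash
python3 - <<'E'
from h import *
import pickle
c,o=pickle.load(open("cw6.pkl","rb"))
A=np.array([onz(c,*p,.012) for p in [(172,206.5),(330,206.5),(324,319),(179,320)]])
for i in range(4):
    e=A[(i+1)%4]-A[i]; print(round(np.linalg.norm(e)*1000,1),round(np.degrees(np.arctan2(e[1],e[0])),1))
mid=(A[0]+A[1])/2; th=np.radians(-14); u=np.array([np.cos(th),np.sin(th)]);v=np.array([-u[1],u[0]])
print("foot",mid)
R=np.array([u,v])
T=o["tool_pos"]; print("tool in fix",R@(T-mid)[:2])
for n,p in (("dot",(251.5,199.5)),("tl",(214.5,155)),("tr",(291,155)),("br",(289,239)),("bl",(215.5,239))):
    q=onz(c,*p,.088); print(n,R@(q-mid)[:2])
print("stub",R@(onz(c,251.5,105.5,.044)-mid)[:2])
E
```

```text
156.2 76.0
130.1 -13.0
159.7 -103.5
131.4 165.5
foot [ 0.5806116  -0.03031963  0.012     ]
tool in fix [-0.02577002 -0.0011658 ]
dot [-0.0300095   0.00025619]
tl [-0.0623662 -0.0255499]
tr [-0.06236614  0.02774509]
br [0.00095943 0.02845441]
bl [ 0.00096698 -0.02676505]
stub [-0.09586892  0.00032804]
```

Block face is at fixture x about −64 mm, touching, centred in y. I go back behind the stub, set the jaws to about 38 mm (to straddle the stub) and lower the tips to 72 mm.

```bash
python3 -m inch '[{"xyz":[0.1,-4,0],"turn":[0,0,0],"jaw":-0.1},{"xyz":[0.1,-8,0],"turn":[0,0,0],"jaw":-0.1},{"xyz":[0.1,-8,3],"turn":[0,0,0],"jaw":-0.1},{"xyz":[0.1,-8,6],"turn":[0,0,0],"jaw":-0.1},{"xyz":[0.1,-8,8.8],"turn":[0,0,0],"jaw":-0.1},{"xyz":[0.1,-8,8.8],"turn":[0,0,0],"jaw":-0.1},{"xyz":[0.1,-8,8.8],"turn":[0,0,0],"jaw":-0.1}]'; python3 - <<'E'
from h import *
o=get_obs();im=grab_frame("wrist")[:,:,::-1]; cv2.imwrite("pics/wrist7.png",im);print(o["tool_pos"],o["orientation"],o["wrist_force"],o["width"])
im=grab_frame("side")[:,:,::-1]; crop(im,200,120,320,210,6,"pics/side7.png")
E
```

```text
time: 8.3
tool_pos: [0.4767, -0.0047, 0.0701]
orientation: [-2.474, -1.934, 0.003]
wrist_force: [-0.2, -0.1, 0.6]
width: 0.0381
[ 0.47665111 -0.00468394  0.07007237] [-2.47382018 -1.93350478  0.00341904] [-0.17938028 -0.14913727  0.6373453 ] 0.03812584628143103
```

View pics/wrist7.png

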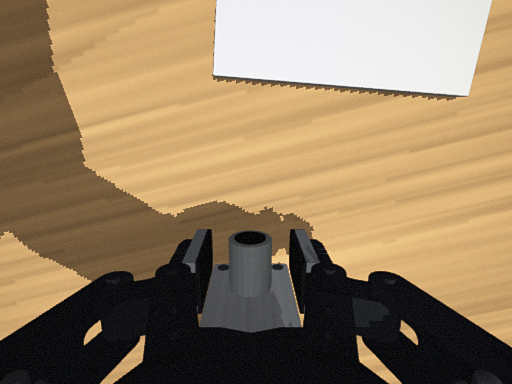

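View pics/side7.png

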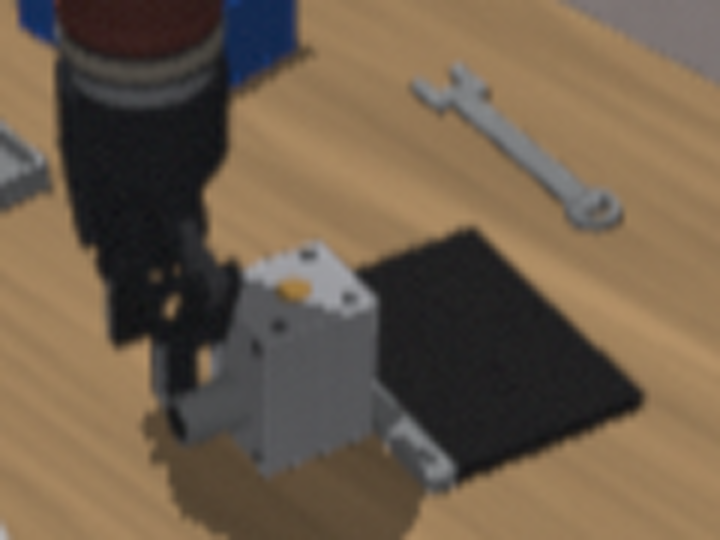

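The stub sits centred between the two fingers at (250,260). I push forward to first contact.

```bash
python3 -m inch '[{"xyz":[0,1.5,0],"turn":[0,0,0],"jaw":-0.1},{"xyz":[0,2.6,0],"turn":[0,0,0],"jaw":-0.1},{"xyz":[0,2.6,0],"turn":[0,0,0],"jaw":-0.1}]'; python3 -m inch '[{"xyz":[0,0.3,0],"turn":[0,0,0],"jaw":-0.1},{"xyz":[0,0.6,0],"turn":[0,0,0],"jaw":-0.1},{"xyz":[0,0.6,0],"turn":[0,0,0],"jaw":-0.1}]';python3 -m inch '[{"xyz":[0,0.3,0],"turn":[0,0,0],"jaw":-0.1},{"xyz":[0,0.4,0],"turn":[0,0,0],"jaw":-0.1},{"xyz":[0,0.4,0],"turn":[0,0,0],"jaw":-0.1}]'
```

```text
time: 8.7
tool_pos: [0.5052, -0.0116, 0.0719]
orientation: [2.475, 1.931, 0.006]
wrist_force: [0.0, -0.2, -0.3]
width: 0.0383
time: 9.0
tool_pos: [0.5086, -0.0125, 0.0709]
orientation: [2.476, 1.934, 0.0]
wrist_force: [0.4, -0.0, -0.2]
width: 0.0384
time: 9.3
tool_pos: [0.5111, -0.0131, 0.0706]
orientation: [-2.474, -1.934, 0.003]
wrist_force: [-2.5, 0.9, 1.9]
width: 0.0388
```

Contact made. Now the arc, rising with the tipping face.

```bash
python3 -m inch '[{"xyz":[0,0.5,-0.4],"turn":[0,0,0],"jaw":-0.1},{"xyz":[0,1.0,-0.9],"turn":[0,0,0],"jaw":-0.1},{"xyz":[0,1.7,-1.4],"turn":[0,0,0],"jaw":-0.1},{"xyz":[0,2.4,-1.8],"turn":[0,0,0],"jaw":-0.1},{"xyz":[0,3.1,-2.1],"turn":[0,0,0],"jaw":-0.1},{"xyz":[0,3.1,-2.1],"turn":[0,0,0],"jaw":-0.1}]'; python3 - <<'E'
from h import *
o=get_obs();im=grab_frame("wrist")[:,:,::-1]; cv2.imwrite("pics/wrist8.png",im);print(o["tool_pos"],o["orientation"],o["wrist_force"],o["width"])
im=grab_frame("side")[:,:,::-1]; crop(im,200,120,320,210,6,"pics/side8.png")
E
```

```text
time: 9.9
tool_pos: [0.5449, -0.0217, 0.0927]
orientation: [2.475, 1.931, 0.005]
wrist_force: [-0.9, 0.0, 0.8]
width: 0.0384
[ 0.54486919 -0.0217453   0.09267784] [2.47471616 1.93087937 0.00493204] [-0.87304492  0.03576324  0.77876976] 0.03842262082888825
```

View pics/side8.png

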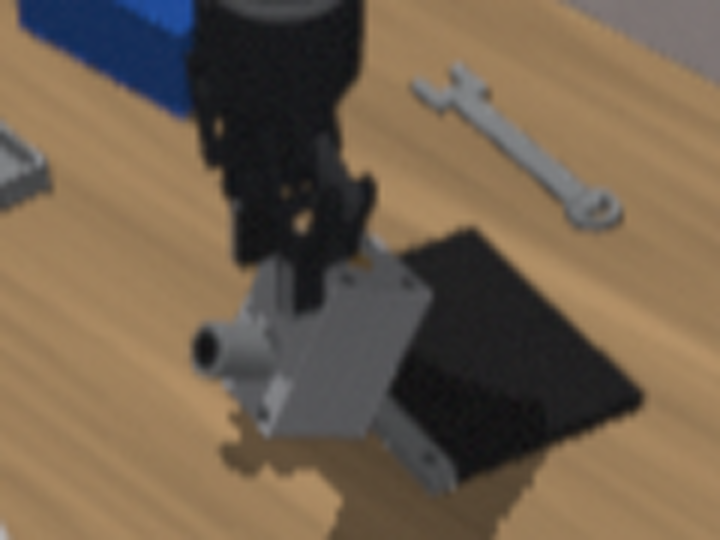

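It is tilted about 30°, heel at the fence. Continuing past the balance.

```bash
python3 -m inch '[{"xyz":[0,0.6,-0.25],"turn":[0,0,0],"jaw":-0.1},{"xyz":[0,1.2,-0.45],"turn":[0,0,0],"jaw":-0.1},{"xyz":[0,1.8,-0.6],"turn":[0,0,0],"jaw":-0.1},{"xyz":[0,2.3,-0.7],"turn":[0,0,0],"jaw":-0.1},{"xyz":[0,2.8,-0.7],"turn":[0,0,0],"jaw":-0.1},{"xyz":[0,3.3,-0.7],"turn":[0,0,0],"jaw":-0.1},{"xyz":[0,3.8,-0.7],"turn":[0,0,0],"jaw":-0.1},{"xyz":[0,4.2,-0.7],"turn":[0,0,0],"jaw":-0.1},{"xyz":[0,4.6,-0.6],"turn":[0,0,0],"jaw":-0.1},{"xyz":[0,4.6,-0.6],"turn":[0,0,0],"jaw":-0.1}]'; python3 - <<'E'
from h import *
o=get_obs();im=grab_frame("wrist")[:,:,::-1]; cv2.imwrite("pics/wrist9.png",im);print(o["tool_pos"],o["orientation"],o["wrist_force"],o["width"])
im=grab_frame("side")[:,:,::-1]; crop(im,200,120,320,210,6,"pics/side9.png")
E
```

```text
time: 11.0
tool_pos: [0.5876, -0.0323, 0.0976]
orientation: [2.476, 1.934, 0.001]
wrist_force: [0.4, -0.1, 0.2]
width: 0.0385
[ 0.58759044 -0.03234896  0.09762966] [2.47566114e+00 1.93363984e+00 5.45112401e-04] [ 0.37323752 -0.06096344  0.17240601] 0.03846128096791368
```

View pics/side9.png

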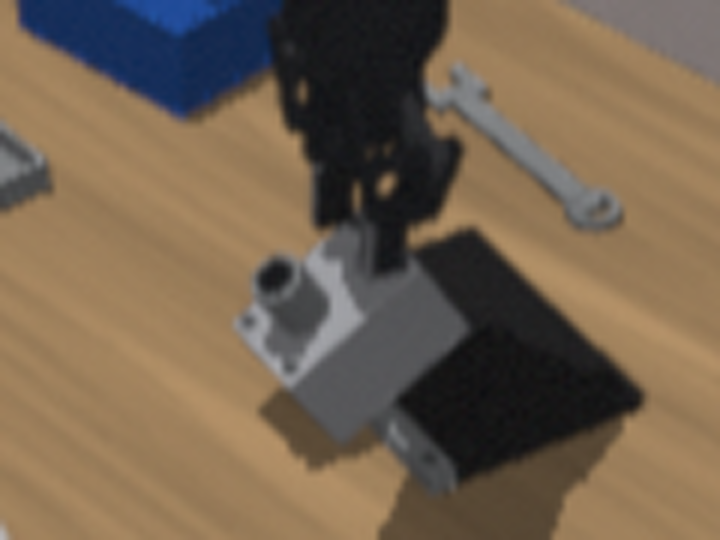

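View pics/wrist9.png

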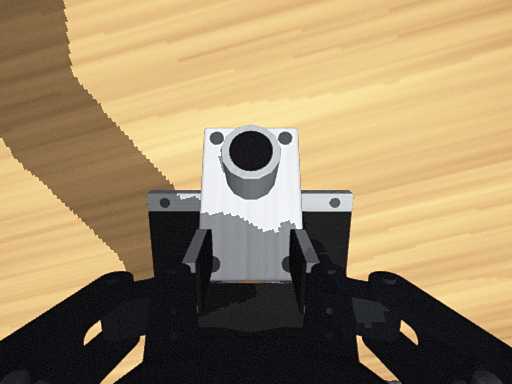

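Tilted about 55–60°, near balance. Pushing on.

```bash
python3 -m inch '[{"xyz":[0,0.3,0],"turn":[0,0,0],"jaw":-0.1},{"xyz":[0,0.6,0.1],"turn":[0,0,0],"jaw":-0.1},{"xyz":[0,0.9,0.2],"turn":[0,0,0],"jaw":-0.1},{"xyz":[0,1.2,0.3],"turn":[0,0,0],"jaw":-0.1},{"xyz":[0,1.5,0.4],"turn":[0,0,0],"jaw":-0.1},{"xyz":[0,1.8,0.5],"turn":[0,0,0],"jaw":-0.1},{"xyz":[0,1.8,0.5],"turn":[0,0,0],"jaw":-0.1},{"xyz":[0,1.8,0.5],"turn":[0,0,0],"jaw":-0.1}]'; python3 - <<'E'
from h import *
o=get_obs();im=grab_frame("wrist")[:,:,::-1]; cv2.imwrite("pics/wrist10.png",im);print(o["tool_pos"],o["orientation"],o["wrist_force"],o["width"])
im=grab_frame("side")[:,:,::-1]; crop(im,200,120,320,210,6,"pics/side10.png")
E
```

```text
time: 11.9
tool_pos: [0.6044, -0.0365, 0.0927]
orientation: [-2.475, -1.934, 0.0]
wrist_force: [0.1, 0.6, 0.3]
width: 0.0385
[ 0.6044177  -0.03649158  0.09270767] [-2.47539729e+00 -1.93408377e+00  3.62095609e-04] [0.11293491 0.59341405 0.2928819 ] 0.03845103201918845
```

View pics/side10.png

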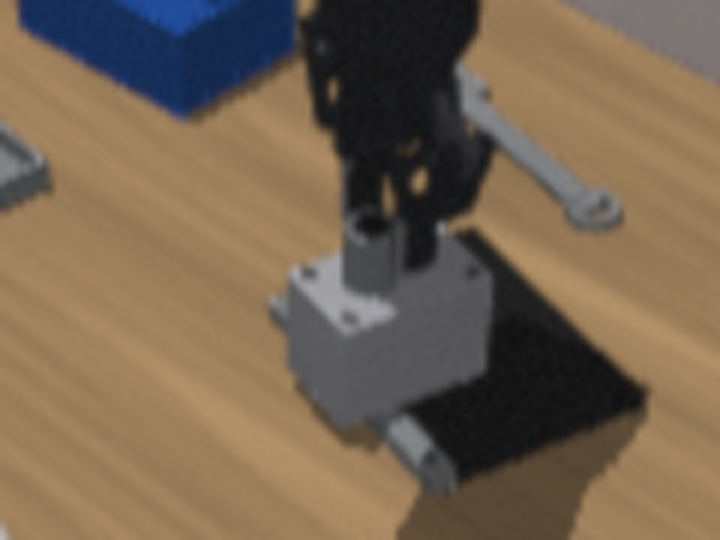

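View pics/wrist10.png

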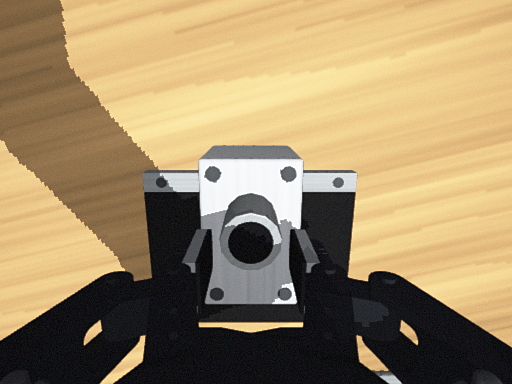

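It has tipped and lies flat, stub up between the fingers at (250,240), with wrist force near zero. I withdraw straight up and measure it.

```bash
python3 -m inch '[{"xyz":[0,0,-2],"turn":[0,0,0],"jaw":-0.1},{"xyz":[0,0,-5],"turn":[0,0,0],"jaw":-0.1},{"xyz":[0,0,-9],"turn":[0,0,0],"jaw":-0.1},{"xyz":[0,-3,-12],"turn":[0,0,0],"jaw":1},{"xyz":[0,-3,-12],"turn":[0,0,0],"jaw":1},{"xyz":[0,-3,-12],"turn":[0,0,0],"jaw":1},{"xyz":[0,-3,-12],"turn":[0,0,0],"jaw":1},{"xyz":[0,-3,-12],"turn":[0,0,0],"jaw":1}]'; python3 - <<'E'
from h import *
import pickle
o=get_obs();c=camera_info("wrist"); pickle.dump((c,o),open("cw11.pkl","wb"))
im=grab_frame("wrist")[:,:,::-1]; cv2.imwrite("pics/wrist11.png",im);print(o["tool_pos"],o["orientation"],o["wrist_force"],o["width"])
im=grab_frame("side")[:,:,::-1]; crop(im,200,120,320,210,6,"pics/side11.png")
E
```

```text
time: 12.8
tool_pos: [0.5751, -0.0297, 0.2113]
orientation: [-2.475, -1.933, 0.003]
wrist_force: [0.7, -0.0, -0.2]
width: 0.0858
[ 0.57506185 -0.02966485  0.21125809] [-2.4747751  -1.93264581  0.0032754 ] [ 0.73287754 -0.00200485 -0.22851872] 0.08576490433395931
```

View pics/side11.png

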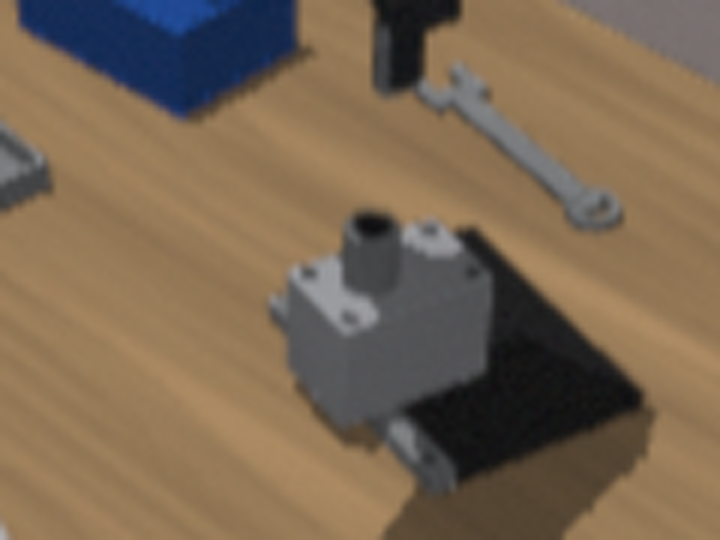

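View pics/wrist11.png

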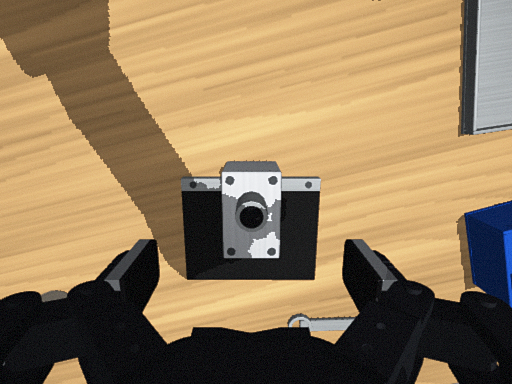

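The valve lies flat on the pad, stub end at (250,217), top face columns 222–281, rows 171–258; it is let go. I measure its centre.

```bash
python3 - <<'E'
from h import *
import pickle
c,o=pickle.load(open("cw11.pkl","rb"))
im=cv2.imread("pics/wrist11.png"); crop(im,175,155,330,290,5,"pics/c11.png")
th=np.radians(76); X=np.array([np.cos(th),np.sin(th)]);Y=np.array([X[1],-X[0]]);T=o["tool_pos"][:2]
P={}
for n,p,z in (("tl",(222,171),.076),("tr",(280,171),.076),("br",(281,258),.076),("bl",(223.5,258),.076),("stub",(251,217),.110),("h1",(229.5,181),.076),("h2",(272.5,181),.076),("h3",(272,252),.076),("h4",(231,252),.076),("fl",(182,178),.012),("fr",(320,178),.012),("b1",(316,279),.012),("b2",(188,279),.012)):
    q=onz(c,*p,z)[:2]; P[n]=q; print(n,q.round(4),"tool cm",((q-T)@X*100).round(2),((q-T)@Y*100).round(2))
E
```

```text
tl [ 0.5561 -0.0513] tool cm -2.56 -1.32
tr [5.69e-01 3.00e-04] tool cm 2.76 -1.32
br [ 0.6548 -0.0178] tool cm 3.08 7.45
bl [ 0.641  -0.0731] tool cm -2.62 7.45
stub [ 0.5941 -0.0334] tool cm 0.1 1.93
h1 [ 0.5668 -0.047 ] tool cm -1.89 -0.38
h2 [ 0.5765 -0.0085] tool cm 2.09 -0.38
h3 [ 0.6463 -0.025 ] tool cm 2.17 6.8
h4 [ 0.6365 -0.0642] tool cm -1.87 6.8
fl [ 0.5636 -0.1065] tool cm -7.73 0.75
fr [0.6015 0.0455] tool cm 7.94 0.75
b1 [0.7268 0.0169] tool cm 8.19 13.59
b2 [ 0.6883 -0.1376] tool cm -7.73 13.6
```

View pics/c11.png

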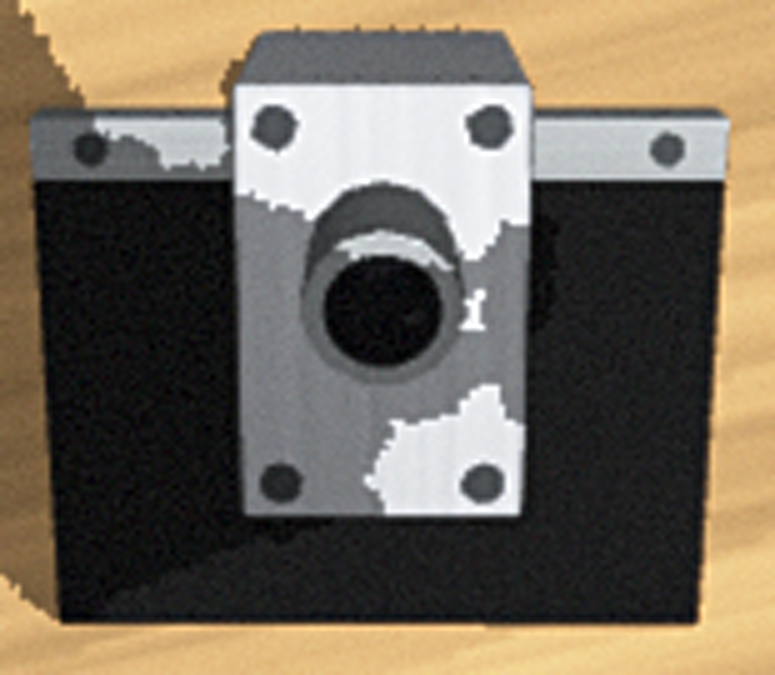

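Measured: 88 x 55 mm, stub axis 32.5 mm from the underside, square to the fence, as it must be. Centre about tool (+0.1, +3.0) cm. Grasp point about 1 cm under the top, leaving ~6 mm between stub end (110 mm) and the gripper body.

```bash
python3 -m inch '[{"xyz":[0.1,3,0],"turn":[0,0,0],"jaw":1},{"xyz":[0.1,3,4],"turn":[0,0,0],"jaw":1},{"xyz":[0.1,3,8],"turn":[0,0,0],"jaw":1},{"xyz":[0.1,3,11],"turn":[0,0,0],"jaw":1},{"xyz":[0.1,3,14],"turn":[0,0,0],"jaw":1},{"xyz":[0.1,3,15.5],"turn":[0,0,0],"jaw":1},{"xyz":[0.1,3,16.3],"turn":[0,0,0],"jaw":1},{"xyz":[0.1,3,16.6],"turn":[0,0,0],"jaw":1},{"xyz":[0.1,3,16.6],"turn":[0,0,0],"jaw":1}]'; python3 - <<'E'
from h import *
o=get_obs()
im=grab_frame("wrist")[:,:,::-1]; cv2.imwrite("pics/wrist12.png",im);print(o["tool_pos"],o["wrist_force"])
im=grab_frame("side")[:,:,::-1]; crop(im,200,100,320,200,6,"pics/side12.png")
E
```

```text
time: 13.8
tool_pos: [0.6055, -0.0354, 0.0475]
orientation: [2.475, 1.934, 0.002]
wrist_force: [1.0, -0.8, 0.3]
width: 0.0858
[ 0.60545428 -0.03542628  0.04746903] [ 0.9637429  -0.83053207  0.26752689]
```

View pics/side12.png

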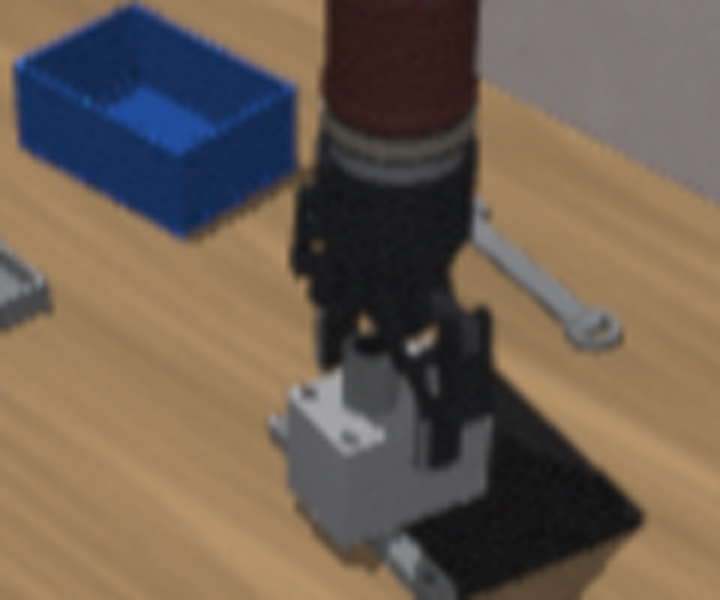

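View pics/wrist12.png

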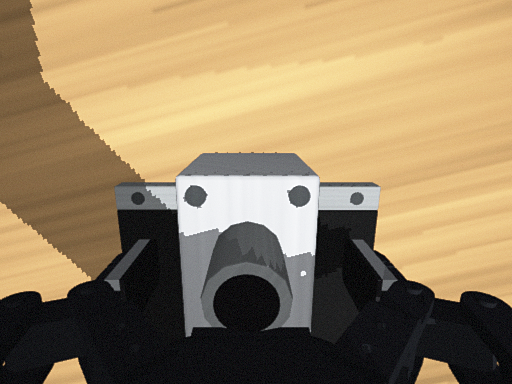

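No contact yet; block between the jaws (columns 177–319, jaws at about 150 and 352). A little lower and back, then close.

```bash
python3 -m inch '[{"xyz":[-0.1,-0.2,0.3],"turn":[0,0,0],"jaw":1},{"xyz":[-0.1,-0.2,0.3],"turn":[0,0,0],"jaw":1},{"xyz":[-0.1,-0.2,0.3],"turn":[0,0,0],"jaw":-1},{"xyz":[-0.1,-0.2,0.3],"turn":[0,0,0],"jaw":-1},{"xyz":[-0.1,-0.2,0.3],"turn":[0,0,0],"jaw":-1},{"xyz":[-0.1,-0.2,0.3],"turn":[0,0,0],"jaw":-1},{"xyz":[-0.1,-0.2,0.3],"turn":[0,0,0],"jaw":-1},{"xyz":[-0.1,-0.2,0.3],"turn":[0,0,0],"jaw":-1},{"xyz":[-0.1,-0.2,0.3],"turn":[0,0,0],"jaw":-1},{"xyz":[-0.1,-0.2,0.3],"turn":[0,0,0],"jaw":-1}]' 70; python3 -m inch '[{"xyz":[0,0,-0.5],"turn":[0,0,0],"jaw":-1},{"xyz":[0,0,-1],"turn":[0,0,0],"jaw":-1},{"xyz":[0,0,-2],"turn":[0,0,0],"jaw":-1},{"xyz":[0,0,-3.5],"turn":[0,0,0],"jaw":-1},{"xyz":[0,0,-5],"turn":[0,0,0],"jaw":-1},{"xyz":[0,0,-5],"turn":[0,0,0],"jaw":-1},{"xyz":[0,0,-5],"turn":[0,0,0],"jaw":-1}]' ; python3 - <<'E'
from h import *
o=get_obs()
im=grab_frame("wrist")[:,:,::-1]; cv2.imwrite("pics/wrist13.png",im);print(o["tool_pos"],o["orientation"],o["wrist_force"])
im=grab_frame("side")[:,:,::-1]; crop(im,140,80,320,200,4,"pics/side13.png")
im=grab_frame("scene")[:,:,::-1]; crop(im,280,245,370,325,8,"pics/scene13.png")
E
```

```text
time: 14.9
tool_pos: [0.6028, -0.0361, 0.0443]
orientation: [2.475, 1.934, 0.001]
wrist_force: [-1.2, -0.6, 4.9]
width: 0.0548
time: 15.6
tool_pos: [0.6027, -0.036, 0.0944]
orientation: [2.475, 1.934, 0.001]
wrist_force: [-0.4, 0.5, -6.8]
width: 0.0548
[ 0.60266884 -0.03600705  0.09443446] [2.47515807e+00 1.93374579e+00 1.13224312e-03] [-0.3757113   0.51029989 -6.77435778]
```

View pics/side13.png

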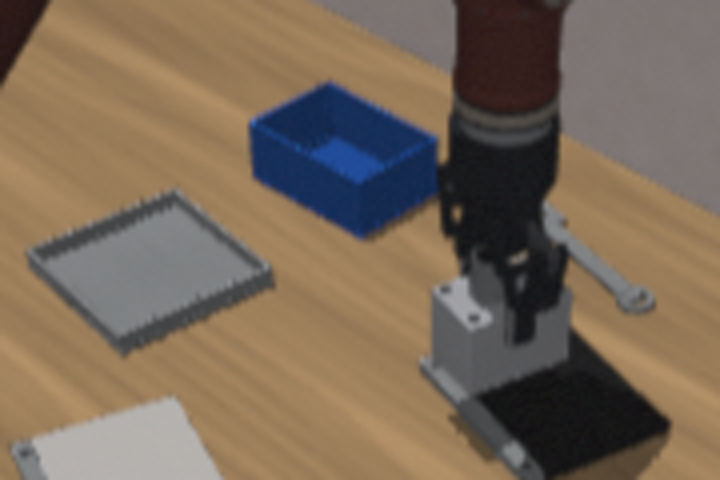

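View pics/scene13.png

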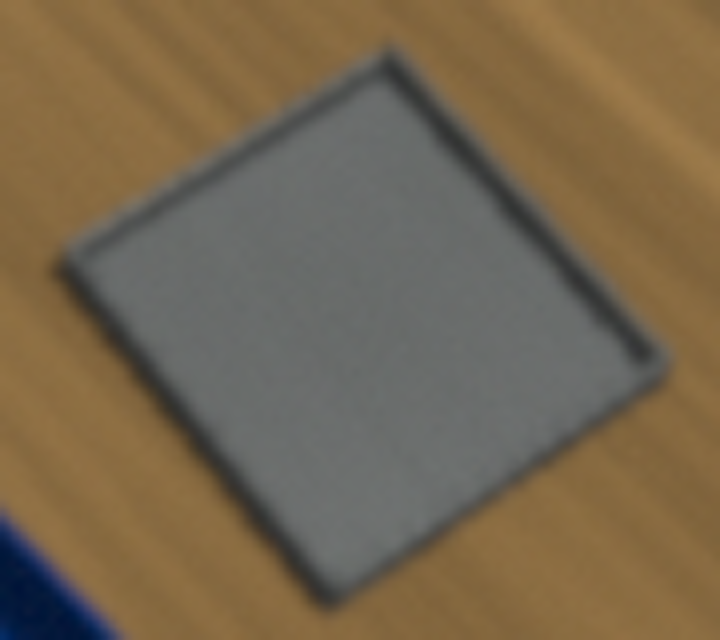

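View pics/wrist13.png

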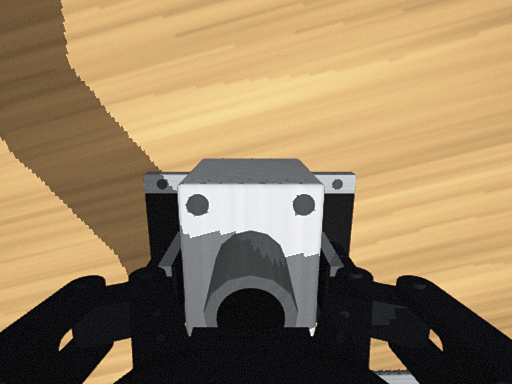

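Held at 55 mm and lifted level (stub end in view at (251,310)). In the scene crop the tray's corners are at (390,45), (65,258), (330,595) and (668,368). Tray centre from both views:

```bash
python3 - <<'E'
from h import *
c=camera_info("scene"); s=camera_info("side")
def up(p,k,o): return (p[0]+.5)/k-.5+o[0],(p[1]+.5)/k-.5+o[1]
A=np.array([onz(c,*up(p,8,(280,245)),.02) for p in [(390,45),(65,258),(330,592),(668,365)]])
B=np.array([onz(s,*up(p,4,(140,80)),.02) for p in [(28,257),(178,190),(273,268),(123,340)]])
for A in (A,B):
    print(A.mean(0),A.round(3).tolist(),[(round(np.linalg.norm(e)*1000),round(np.degrees(np.arctan2(e[1],e[0])),1)) for e in np.roll(A,-1,0)-A])
    o=get_obs()["tool_pos"][:2]; d=A.mean(0)[:2]-o; th=np.radians(76); print("tool cm",100*d@[np.cos(th),np.sin(th)],100*d@[np.sin(th),-np.cos(th)])
E
```

```text
[0.52793803 0.29105159 0.02      ] [[0.446, 0.223, 0.02], [0.595, 0.213, 0.02], [0.608, 0.356, 0.02], [0.462, 0.372, 0.02]] [(150, np.float64(-4.0)), (144, np.float64(84.8)), (147, np.float64(174.0)), (149, np.float64(-96.2))]
tool cm 29.959647302526417 -15.072387521875058
[0.52405315 0.28343566 0.02      ] [[0.454, 0.36, 0.02], [0.606, 0.352, 0.02], [0.592, 0.206, 0.02], [0.444, 0.216, 0.02]] [(153, np.float64(-3.1)), (146, np.float64(-95.7)), (148, np.float64(176.2)), (144, np.float64(86.2))]
tool cm 29.126693829891504 -15.26509024544729
```

```bash
python3 -m inch '[{"xyz":[3.5,-1.8,-1],"turn":[0,0,-3],"jaw":-1},{"xyz":[7,-3.6,-1],"turn":[0,0,-6],"jaw":-1},{"xyz":[10.5,-5.4,-1],"turn":[0,0,-9.5],"jaw":-1},{"xyz":[14,-7.2,-1],"turn":[0,0,-9.5],"jaw":-1},{"xyz":[17.5,-9,-1],"turn":[0,0,-9.5],"jaw":-1},{"xyz":[21,-10.8,-1],"turn":[0,0,-9.5],"jaw":-1},{"xyz":[24.5,-12.6,-1],"turn":[0,0,-9.5],"jaw":-1},{"xyz":[27.5,-14.2,-1],"turn":[0,0,-9.5],"jaw":-1},{"xyz":[29.5,-15.2,-1],"turn":[0,0,-9.5],"jaw":-1},{"xyz":[29.5,-15.2,-1],"turn":[0,0,-9.5],"jaw":-1},{"xyz":[29.5,-15.2,-1],"turn":[0,0,-9.5],"jaw":-1}]'; python3 - <<'E'
from h import *
import pickle
o=get_obs();c=camera_info("wrist"); pickle.dump((c,o),open("cw14.pkl","wb"))
im=grab_frame("wrist")[:,:,::-1]; cv2.imwrite("pics/wrist14.png",im);print(o["tool_pos"],o["orientation"],o["wrist_force"])
im=grab_frame("side")[:,:,::-1]; crop(im,130,50,270,180,4,"pics/side14.png")
im=grab_frame("scene")[:,:,::-1]; crop(im,260,205,390,335,5,"pics/scene14.png")
E
```

```text
time: 16.85
tool_pos: [0.5256, 0.2871, 0.103]
orientation: [-2.305, -2.135, 0.003]
wrist_force: [0.1, -1.3, -6.4]
width: 0.0544
[0.525636   0.28712403 0.10304891] [-2.30495004 -2.13462647  0.00307298] [ 0.08466416 -1.3282699  -6.38695842]
```

View pics/side14.png

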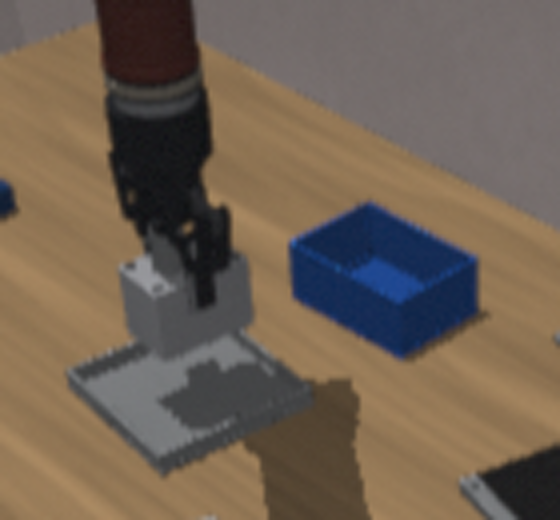

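View pics/scene14.png

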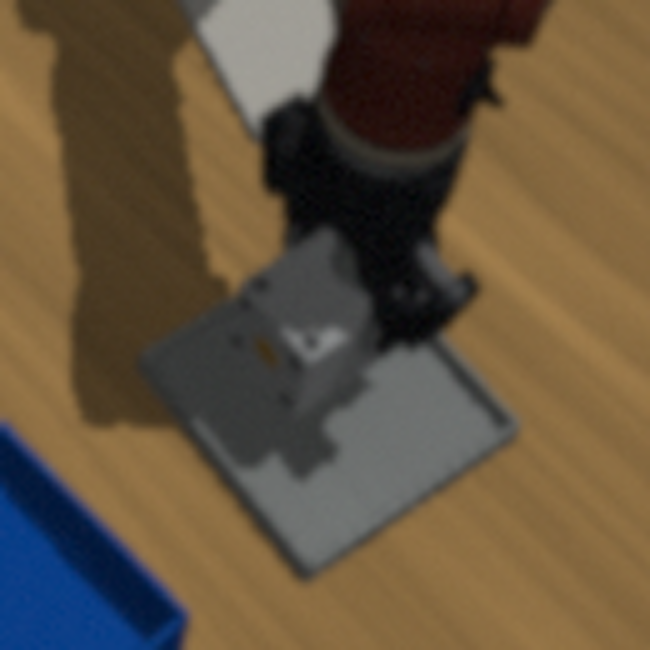

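View pics/wrist14.png

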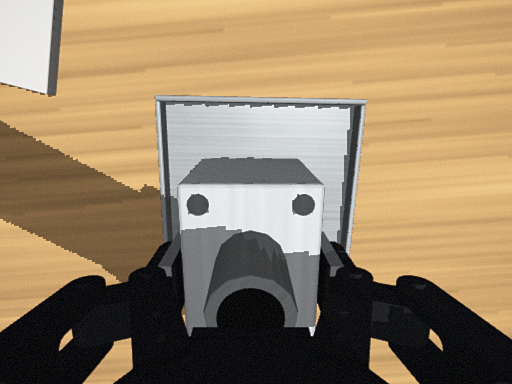

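The valve hangs over the tray; in the wrist view the near rim runs from (156,97) to (367,101). Checking the rim against the tool.

```bash
python3 - <<'E'
from h import *
import pickle
c,o=pickle.load(open("cw14.pkl","rb"));r=o["orientation"]; th=2*np.arctan2(r[1],r[0]); print(np.degrees(th))
X=np.array([np.cos(th),np.sin(th)]);Y=np.array([X[1],-X[0]]);T=o["tool_pos"][:2]
zt=.076+(o["tool_pos"][2]-.0443)
for p,z in (((156,97),.02),((367,101),.02),((179,184),zt),((323,184),zt)):
    q=onz(c,*p,z)[:2]-T; print((q@X*100).round(2),(q@Y*100).round(2))
E
```

```text
-274.39412994576685
-6.53 -7.58
8.25 -7.31
-2.53 -4.09
2.78 -4.09
```

The tray centre lies +0.8 cm along tool x. I shift 0.8 and lower to just above the floor.

```bash
python3 -m inch '[{"xyz":[0.8,0,0],"turn":[0,0,0],"jaw":-1},{"xyz":[0.8,0,1.5],"turn":[0,0,0],"jaw":-1},{"xyz":[0.8,0,3],"turn":[0,0,0],"jaw":-1},{"xyz":[0.8,0,4.5],"turn":[0,0,0],"jaw":-1},{"xyz":[0.8,0,5.5],"turn":[0,0,0],"jaw":-1},{"xyz":[0.8,0,6.1],"turn":[0,0,0],"jaw":-1},{"xyz":[0.8,0,6.3],"turn":[0,0,0],"jaw":-1},{"xyz":[0.8,0,6.3],"turn":[0,0,0],"jaw":-1},{"xyz":[0.8,0,6.3],"turn":[0,0,0],"jaw":-1}]'; python3 -m inch '[{"xyz":[0,0,0.1],"turn":[0,0,0],"jaw":-1},{"xyz":[0,0,0.2],"turn":[0,0,0],"jaw":-1},{"xyz":[0,0,0.2],"turn":[0,0,0],"jaw":-1}]'
```

```text
time: 17.9
tool_pos: [0.5275, 0.2954, 0.0414]
orientation: [2.307, 2.132, 0.002]
wrist_force: [-0.0, 0.3, -6.4]
width: 0.0549
time: 18.2
tool_pos: [0.527, 0.2949, 0.0389]
orientation: [2.307, 2.133, 0.0]
wrist_force: [-0.1, 0.2, -6.9]
width: 0.0545
```

```bash
python3 -m inch '[{"xyz":[0,0,0.1],"turn":[0,0,0],"jaw":-1},{"xyz":[0,0,0.2],"turn":[0,0,0],"jaw":-1},{"xyz":[0,0,0.2],"turn":[0,0,0],"jaw":-1}]';python3 -m inch '[{"xyz":[0,0,0.1],"turn":[0,0,0],"jaw":-1},{"xyz":[0,0,0.15],"turn":[0,0,0],"jaw":-1},{"xyz":[0,0,0.15],"turn":[0,0,0],"jaw":-1}]'
```

```text
time: 18.5
tool_pos: [0.5269, 0.2949, 0.0366]
orientation: [-2.307, -2.132, 0.001]
wrist_force: [0.2, -0.6, -7.0]
width: 0.055
time: 18.8
tool_pos: [0.527, 0.295, 0.0363]
orientation: [2.307, 2.132, 0.0]
wrist_force: [-2.7, -2.3, 4.6]
width: 0.055
```

Contact at 36.3 mm, exactly the expected floor height, with the weight taken. I release and rise.

```bash
python3 -m inch '[{"xyz":[0,0,0],"turn":[0,0,0],"jaw":0.6},{"xyz":[0,0,0],"turn":[0,0,0],"jaw":0.9},{"xyz":[0,0,0],"turn":[0,0,0],"jaw":0.9},{"xyz":[0,0,0],"turn":[0,0,0],"jaw":0.9},{"xyz":[0,0,0],"turn":[0,0,0],"jaw":0.9},{"xyz":[0,0,-2],"turn":[0,0,0],"jaw":0.9},{"xyz":[0,0,-5],"turn":[0,0,0],"jaw":0.9},{"xyz":[0,0,-9],"turn":[0,0,0],"jaw":0.9},{"xyz":[0,0,-13],"turn":[0,0,0],"jaw":0.9},{"xyz":[0,-3,-17],"turn":[0,0,0],"jaw":0.9},{"xyz":[0,-3,-17],"turn":[0,0,0],"jaw":0.9},{"xyz":[0,-3,-17],"turn":[0,0,0],"jaw":0.9}]'; python3 - <<'E'
from h import *
import pickle
o=get_obs();c=camera_info("wrist"); pickle.dump((c,o),open("cw15.pkl","wb"))
im=grab_frame("wrist")[:,:,::-1]; cv2.imwrite("pics/wrist15.png",im);print(o["tool_pos"],o["orientation"],o["wrist_force"])
im=grab_frame("side")[:,:,::-1]; cv2.imwrite("pics/side15f.png",im);crop(im,130,80,270,180,5,"pics/side15.png")
im=grab_frame("scene")[:,:,::-1]; cv2.imwrite("pics/scene15.png",im)
E
```

```text
time: 20.0
tool_pos: [0.497, 0.2979, 0.2066]
orientation: [2.305, 2.134, 0.004]
wrist_force: [0.8, 0.2, 0.3]
width: 0.081
[0.49700843 0.29790112 0.20657044] [2.30498909 2.1336272  0.00400139] [0.76721758 0.20613225 0.32404926]
```

View pics/side15.png

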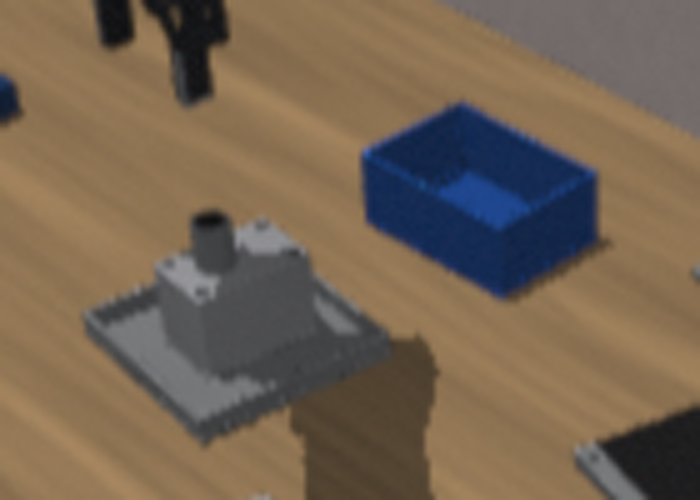

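View pics/wrist15.png

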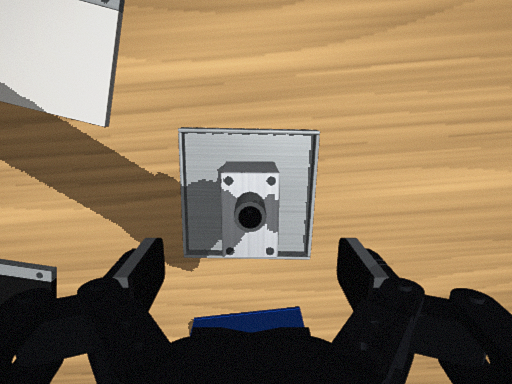

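View pics/scene15.png

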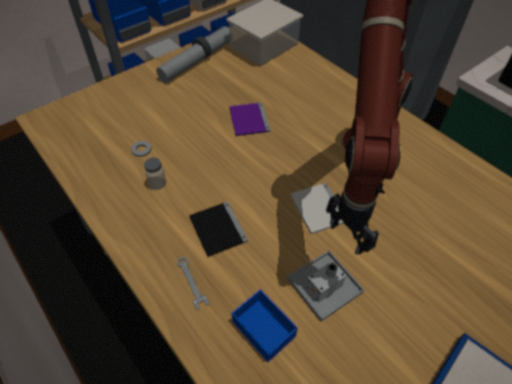

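The valve stands in the tray with the stub up at wrist (250,215); the bystanders are at the same pixels as at the start (jar (154,173), flange (142,149), spanner (193,284), bin (264,324)). A last numeric check before handing in.

```bash
python3 - <<'E'
from h import *
import pickle
c,o=pickle.load(open("cw15.pkl","rb"));r=o["orientation"]; th=2*np.arctan2(r[1],r[0])
X=np.array([np.cos(th),np.sin(th)]);Y=np.array([X[1],-X[0]]);T=o["tool_pos"][:2]
for n,p,z in (("rim",(180,129),.02),("rim",(320,131),.02),("rim",(311,258),.02),("rim",(184,256),.02),("v",(218,172),.068),("v",(279,172),.068),("v",(277,257),.068),("v",(221,257),.068),("stub",(249.5,215.5),.102)):
    q=onz(c,*p,z)[:2]-T; print(n,(q@X*100).round(2),(q@Y*100).round(2))
a=cv2.imread("pics/side0.png").astype(int);b=cv2.imread("pics/side15f.png").astype(int);d=abs(a-b).sum(2)
for n,(x0,y0,x1,y1) in dict(jar=(345,180,378,228),flange=(385,240,425,275),spanner=(265,128,308,162)).items(): print(n,d[y0:y1,x0:x1].mean())
E
python3 - <<'E'
from workcell import *
print(job_done())
E
```

```text
rim -7.27 -4.69
rim 7.41 -4.48
rim 7.23 10.2
rim -7.69 9.94
v -2.91 -1.08
v 2.75 -1.08
v 2.77 7.6
v -2.85 7.6
stub 0.02 1.98
jar 10.895833333333334
flange 12.35
spanner 12.30437756497948
the job is handed in; nothing more can be done
None
```

I stood the valve body against the fence with its stub facing away and tipped it over the fence with the fingertips on either side of the stub. It came to lie flat on the pad, stub up, and I let go of it there. Then I took it again, lowered it until it touched the tray floor, and opened the gripper. The job was handed in after about 20 s of the 66 s allowed.

- **Valve in the tray:** it lies flat with the stub up, inside all four walls. It is about 4 cm from the side walls and 2 to 3 cm from the end walls. The stub is where it should be, and the wrist force was near zero with the gripper clear above.
- **On the pad:** after tipping, the valve's underside end stuck out about 2 cm past the fence face. The rest lay over the fence and pad.
- **Other things:** by eye, nothing else has moved between the first and last pictures. For the jar, flange and spanner, the picture comparison showed only small differences. I did not run that comparison on the bin, and it cannot rule out small movements.
- **Disagreement:** my camera fixes differed by up to about 8 mm for the tray and 2 mm or more for the fence. I corrected the tray with a closer wrist-camera view and found the fence by touch.

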